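# Take the keyhole-hung spares bin off its panel

### The arm

A 7-joint arm with a two-finger parallel gripper is mounted at the origin on a cart in front of the work surface, level with it; the furniture and walls round the work are solid. World frame = base frame: x ahead of the robot, y to its left, z up, the work surface at z = 0. Lengths are in m, angles in rad, forces in N, time in s.
With the tool pointing down it reaches from about 0.4 to 0.85 m from the base axis. Payload 6.9 kg.
Tool frame: the origin (TCP) lies midway between the tips of the shut fingers; the grasp point (between the pads) lies behind it (ctrl.pinch_z is the z of the grasp point in the tool frame, in m); z points along the fingers, y is the line along which they close (so a half turn about z gives the same grasp; the last joint's range is limited). The gripper opens to 85 mm and grips with 20 to 120 N. Pads are 22 mm wide; open, the fingers measure 114 mm over their backs; the gripper's body (76 mm by 85 mm) begins 54 mm behind the grasp point. The pads swing forward as they close: fully open they stand 13 mm farther back than shut.
Start: joints at [-1.179, 0.507, -0.238, 1.5, 0.126, 1.149, -0.155], TCP at [0.176, 0.6, 0.192] pointing down, gripper open.
Joint ranges: [-3.08, 3.08], [-0.24, 2.05], [-1.43, 1.35], [0, 2.5], [-1.52, 4.66], [0.17, 1.96], [-2.89, 2.89]. Speed limits (rad/s): [2.39, 2.39, 3.14, 3.14, 3.14, 3.14, 3.14].

### API

Orientations are given as a unit quaternion [w, x, y, z].
In Python, from station import ctrl, get_state, vision, ticket, models gives the robot as it stands. Calls block until the motion is done:
- ctrl.movep(position, orientation): joint-space move of the TCP to a pose.
- ctrl.movel(position, frame=None, max_speed=0.15): straight line of the TCP; frame=None keeps the orientation; max_speed is the mean speed in m/s.
- ctrl.set_joints(angles): joint-space move.
- ctrl.ungrasp() and ctrl.close_gripper(force=None): open the fingers fully, or close them until they stop; force is the grip in N (None keeps the last).
- ctrl.pause(seconds).
- ctrl.ik(position, orientation): joint angles nearest the present ones, or None.
- get_state(): the state.
- vision.grab_frame(name): name is "scene" or "top" or "wrist"; returns (picture, depth): 480x640x3 uint8, blue, green, red; 480x640 float32, m along the optical axis (not along the pixel's ray), 0 where there is no reading.
- vision.camera_info(name): a dict with "mtx" (3x3 intrinsics, pixels), "R" (3x3) and "t" (3): a world point X has camera coordinates R X + t; the wrist camera has in their place "hand_eye" (4x4, takes a point from camera to tool coordinates, whose origin is the TCP and whose axes are the flange's). Camera axes: x right, y down, z forward; pixel columns grow to the right and rows downward; lengths in m; the calibration is good to about 2 mm. A picture is of the moment at which its call begins: read the wrist's pose just before it. camera_info takes no time and is no camera call.
A pose or a line that the arm cannot do raises ctrl.Unreachable and nothing moves.
- ticket.close_job(): hands the job in; it is judged then, once.
Trained networks look in the newest picture that a camera, given by its name, has taken for a name from the list of things; names that differ only in an ending like _2 or _b are one class to them, and where a whole thing is asked for, a point or a joint stands for the part that bears it (a point fixed in the world has none). Each returns a list of dicts, best first, with "p" (0 to 1); they miss things now and then, are a little off and sometimes report something else, mostly with a low value. They report only what shows in the picture. A call takes as long as a camera call. They do not tell look-alikes from the thing itself.
- models.recognise(camera, target): "point" ([column, row] in pixels, amid what is visible of it).
- models.masks_of(camera, target): "mask" (480x640 bool, what is visible of it) and "point" ([column, row] in pixels, amid what is visible of it).
The state is a dict: "time": time; "qpos": joint angles; "qd": joint speeds; "tau": joint torques, N m; "tcp_pos": TCP position; "eef_rot": TCP orientation; "contact_force": force on the tool from outside, world axes, zero at the start; "wrist_torque": the same for the moment, N m; "width": finger opening in m; "gripper_force": force on a finger pad.
Only numpy, scipy, OpenCV 4.12 (cv2) and the standard library are available. Lean on these libraries where they do the work, as an engineer would, in place of code of your own. Each camera call takes 0.05 s, during which the arm holds its last target. There are 200 camera calls.

### The job

Take the small spares bin down from the upright panel: lift it on its two screws, slide it to the right (as you face the panel) until its wide holes stand over the screw heads, then pull it straight off. Carry it upright, with the rubber stopper still in it, and set it down (do not drop it) so that it stands flat inside the shallow tray. Leave the tape roll, the dropper bottle and the petri dish where they are.

Things in the scene. Friction and masses are not known exactly. Their poses are not given: they have to be found in the camera images.
- panel: Fixed grey upright panel, 180 mm wide, 305 high, 10 thick, on a 10 mm thick foot reaching 50 mm before and 90 mm behind its face. Origin at bench level, middle of the front face; x points level into the panel, y left along the face as you look at it, z up. A ledge along the top, underside 299 mm up, juts 44 mm out over the front.
- screws (a point): Point on the panel's face midway between its two steel screws, 177 mm up; axes as the panel. The screws stand 30 mm to either side along y (panel y = -43 and +17). Shank 6 mm thick, 6.5 mm long from face to head; head 16 mm across, 4 mm thick. The bin's back plate hangs on the shanks behind the heads.
- bin: Loose white two-compartment bin, 0.12 to 0.21 kg, 56 mm deep (x), 110 wide (y), walls 45 high, floor 3 mm thick. Origin at its underside's centre; hanging, its axes are about the panel's (it may lean forward 2 degrees). The back plate (4 mm thick, x = 24 to 28) rises to z = 111 and has two L-shaped keyholes.
- holes (a point): Point on the bin's back plate midway between its wide holes (x = 26, y = 7, z = 77 mm; axes as the bin). Wide holes 23 mm across lie 30 mm to either side along y. From each an 11 mm high slot leads 20 mm to -y, then a 10 mm wide slot 15 mm up, where the shank sits. So: bin up 15 mm (12.5 to 17.5 fits), along panel -y 20 mm (17 to 23 fits), then off along panel -x, 15 mm or more.
- bin_grip (a point): Grip point (x = -9, y = 0, z = 72 mm of the bin) in the upright blade on the bin's partition, about 38 mm before the panel's face. Blade: 12 mm thick along y, x = -24 to +6, z = 45 to 90 mm. Pinch it across y with the tool tilted some 35 degrees, its upper end leaning away from the panel, because of the panel and ledge above.
- hang (a point): Point fixed on the panel where the bin's origin is while it hangs: panel x = -28.5, y = 0, z = 85 mm; axes as the panel.
- stopper: Loose red-brown rubber stopper, 33 mm across, 28 mm high, standing in the bin's left (+y) compartment. Origin at the centre of its underside.
- tray: Shallow white plastic tray, stays put; outside 154 (x) by 204 mm (y), 30 mm high; inside floor 136 by 184 mm, 2 mm above the bench. Origin at the centre of its underside, on the bench.
- tape: Loose roll of tape lying on the bench, 66 mm across, 18 mm high; bystander. Origin at its underside's centre.
- dropper: Loose brown dropper bottle, 36 mm across, 113 mm high; bystander. Origin at its underside's centre.
- dish: Loose petri dish, 90 mm across, 15 mm high; bystander. Origin at its underside's centre.
Mind the look-alikes: they are no part of the job. What is shaped like the stopper but blue or purple is not meant.

How it is judged:
On the way, in this order (a step that is already met when the one before it is completed fails the run):
1. the bin is lifted and slid to the right, its wide holes over the screw heads, still against the panel (z of bin in the frame of hang above 0.009 m and y of bin in the frame of hang between -0.027 and -0.014 m and x of bin in the frame of hang above -0.008 m).
2. the bin is pulled straight off the screws, more than 20 mm out from the panel (x of bin in the frame of hang below -0.02 m and height (world z) of bin above 0.04 m).
At the end, for the whole second after the job is handed in: The bin stands flat (tilt under 4 degrees, underside less than 7 mm above the bench) on the floor inside the tray (origins within 70 mm in plan), at rest, the stopper still in it and at rest (horizontal distance between bin and tray below 0.07 m and height (world z) of bin below 0.007 m and angle between bin's own z axis and vertical below 0.07 rad and linear speed of bin below 0.02 m/s and z of stopper in the frame of bin below 0.03 m and distance between stopper and bin below 0.06 m and linear speed of stopper below 0.03 m/s); the robot touches nothing.
It fails at once if the bin is tipped more than 30 degrees (angle between bin's own z axis and vertical above 0.52 rad).
It fails at once if the bin, off the panel, is let go more than 30 mm above the bench (distance between bin and hang above 0.04 m and height (world z) of bin above 0.03 m and contact force between the fingers and bin below 0.05 N).
It fails at once if the tape roll, dropper bottle or petri dish is moved more than 30 mm (distance of any of tape, dropper, dish from where it was at the start of the episode above 0.03 m).
It also fails if it takes over 51 s, if anything falls off the work surface, if the arm or the gripper's body presses on something with over 40 N, if the wrist force passes 120 N, or if a joint passes its speed limit or range.

## Working session

There is one attempt and no reset: what is moved stays moved. The work goes in short steps, each a Python script; the robot and the scene stay as the last script left them, time stands still between calls to the robot, and variables do not carry over. Pictures are saved under pics/ and viewed, at most 10 in all, crops included, and the job is handed in when it is done.

```bash
ls; mkdir -p pics; python3 - <<'E'
from station import ctrl,get_state,vision
import cv2,numpy as np
ims=[]
for n in("scene","top"):
    p,d=vision.grab_frame(n);ims.append(p);np.savez(f"{n}.npz",p=p,d=d)
    i=vision.camera_info(n);print(n,i["mtx"].tolist(),(-i["R"].T@i["t"]).round(3),i["R"].round(3).tolist())
    cv2.imwrite(f"pics/{n}0.png",p)
print(vision.camera_info("wrist"),ctrl.pinch_z);print(get_state())
E
```

```text
pics
scene [[495.50167027553636, 0.0, 312.5134689871642], [0.0, 495.50167027553636, 238.4229206920938], [0.0, 0.0, 1.0]] [ 0.182 -0.122  0.794] [[0.7, -0.715, -0.0], [-0.56, -0.548, -0.622], [0.444, 0.435, -0.783]]
top [[594.9404743069614, 0.0, 320.9172427089671], [0.0, 594.9404743069614, 237.69537561084454], [0.0, 0.0, 1.0]] [0.291 0.251 1.179] [[0.054, -0.999, -0.003], [-0.964, -0.052, -0.262], [0.261, 0.018, -0.965]]
{'mtx': array([[334.70306775,   0.        , 323.44046677],
       [  0.        , 334.70306775, 235.73064573],
       [  0.        ,   0.        ,   1.        ]]), 'hand_eye': array([[ 7.31837301e-04, -9.53447530e-01, -3.01558073e-01,
         7.78994913e-02],
       [ 9.99999291e-01,  4.14588938e-04,  1.11603042e-03,
         6.16277794e-04],
       [-9.39053809e-04, -3.01558676e-01,  9.53447158e-01,
        -1.81659049e-01],
       [ 0.00000000e+00,  0.00000000e+00,  0.00000000e+00,
         1.00000000e+00]])} -0.0187
{'time': 0.1, 'qpos': array([-1.1794795 ,  0.5082643 , -0.23751546,  1.50103308,  0.12569365,
        1.14893036, -0.15480298]), 'qd': array([-0.00032144, -0.00243385, -0.00082273, -0.00359956,  0.00189035,
        0.00013054, -0.00013106]), 'tau': array([-5.40230903e-03, -6.21830893e+01, -2.19446585e+00, -2.50203055e+01,
        1.25812463e-02,  7.85696902e-03, -3.61151066e-06]), 'tcp_pos': array([0.1761444 , 0.59911569, 0.19090951]), 'eef_rot': array([-1.00151591e-04,  1.42426315e-01,  9.89805064e-01, -8.18009658e-04]), 'contact_force': array([-0.20347554, -0.53231936, -0.36501763]), 'wrist_torque': array([-0.03489867, -0.0156423 , -0.0073163 ]), 'gripper_force': 0.0, 'width': 0.08532768586154549}
```

View pics/scene0.png

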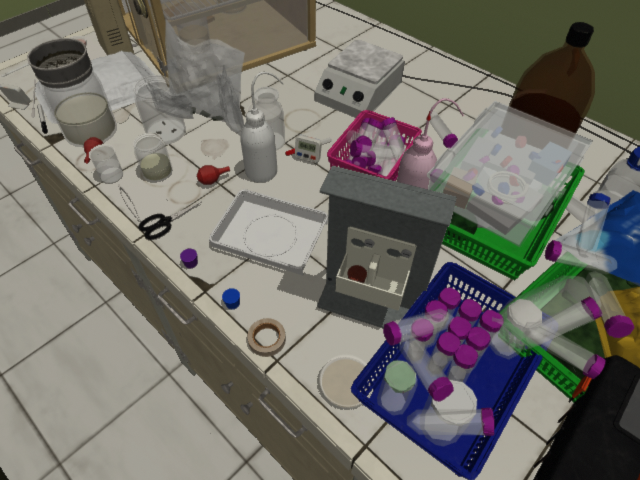

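View pics/top0.png

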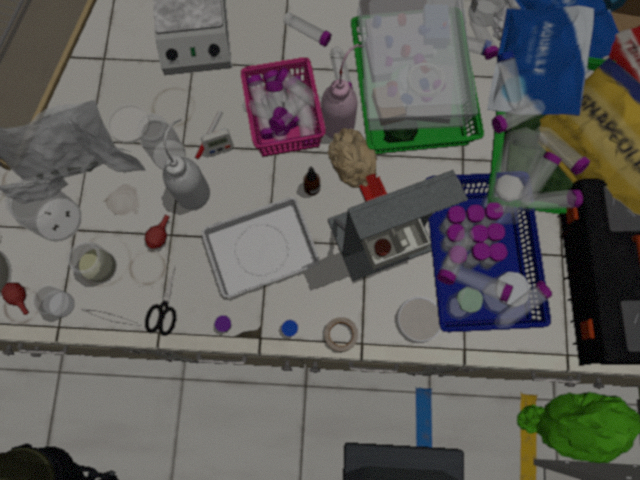

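The scene view shows the panel at (385,250) with the white bin at (375,280) and the red-brown stopper in it at (357,273). The tray is at (270,230), the tape at (266,337) and the dish at (345,382). The top view shows the dropper behind the panel at (312,181).

Stopper candidates are red-brown in the bin (357,273), purple (189,258) and blue (231,298), the last two on the bench. I choose the red-brown one. There is only one white bin on a panel and one shallow white tray; the pink, blue and green baskets are not meant.

```bash
cat > h.py <<'E'
import numpy as np,cv2
from station import ctrl,get_state,vision,models
from scipy.spatial.transform import Rotation as Ro
def cloud(d,K):
    v,u=np.mgrid[:480,:640]
    return np.stack([(u-K[0,2])/K[0,0]*d,(v-K[1,2])/K[1,1]*d,d],-1)
def world(n,d):
    i=vision.camera_info(n)
    return (cloud(d,i["mtx"])-i["t"])@i["R"]
def quat(R):
    q=Ro.from_matrix(R).as_quat();return [q[3],q[0],q[1],q[2]]
E
python3 - <<'E'
from h import *
for n in("scene","top"):
    p,d=vision.grab_frame(n);W=world(n,d);np.savez(f"{n}.npz",p=p,d=d,W=W)
    for t in("panel","bin","stopper","tray","tape","dropper","dish"):
        r=models.masks_of(n,t)
        for k in r[:2]:
            m=k["mask"]&(d>0);P=W[m]
            if len(P): print(n,t,round(k["p"],2),np.round(k["point"]),m.sum(),np.median(P,0).round(3),np.percentile(P,2,0).round(3),np.percentile(P,98,0).round(3))
        if r: np.save(f"m_{n}_{t}.npy",r[0]["mask"])
E
```

```text
scene panel 0.56 [381. 223.] 11232 [0.592 0.132 0.219] [0.538 0.058 0.006] [0.64  0.219 0.304]
scene bin 0.58 [380. 269.] 4083 [0.588 0.125 0.125] [0.535 0.073 0.084] [0.622 0.185 0.193]
scene stopper 0.83 [358. 270.] 267 [0.567 0.152 0.113] [0.552 0.137 0.095] [0.583 0.172 0.115]
scene stopper 0.73 [232. 299.] 298 [0.418 0.314 0.025] [ 0.405  0.304 -0.001] [0.434 0.332 0.028]
scene tray 0.87 [270. 230.] 6222 [0.583 0.397 0.   ] [ 0.487  0.288 -0.004] [0.673 0.496 0.028]
scene tray 0.16 [260. 330.] 753 [0.411 0.219 0.015] [ 0.382  0.187 -0.002] [0.443 0.248 0.018]
scene tape 0.92 [271. 343.] 842 [0.412 0.214 0.015] [ 0.382  0.187 -0.003] [0.443 0.248 0.018]
scene dish 0.71 [341. 381.] 1801 [0.441 0.072 0.012] [0.41  0.025 0.006] [0.492 0.106 0.015]
top panel 0.84 [387. 214.] 5765 [0.582 0.165 0.304] [0.536 0.058 0.006] [0.648 0.245 0.308]
top bin 0.92 [397. 244.] 1667 [0.578 0.13  0.103] [0.535 0.078 0.084] [0.619 0.188 0.175]
top bin 0.71 [389. 210.] 5831 [0.582 0.164 0.304] [0.536 0.057 0.006] [0.65  0.245 0.308]
top stopper 0.73 [225. 322.] 216 [0.421 0.454 0.029] [0.407 0.44  0.025] [0.436 0.469 0.033]
top stopper 0.61 [400. 240.] 1658 [0.577 0.13  0.103] [0.535 0.079 0.084] [0.619 0.188 0.176]
top tray 0.6 [258. 248.] 7566 [0.583 0.398 0.003] [ 0.491  0.293 -0.003] [0.671 0.498 0.032]
top tape 0.71 [333. 339.] 579 [0.414 0.224 0.018] [ 0.383  0.194 -0.001] [0.445 0.255 0.023]
top dropper 0.93 [314. 181.] 379 [0.709 0.298 0.057] [0.699 0.283 0.001] [0.752 0.314 0.112]
top dropper 0.46 [399. 243.] 1777 [0.577 0.13  0.104] [0.535 0.078 0.083] [0.619 0.189 0.177]
top dish 0.83 [418. 319.] 1573 [0.452 0.074 0.015] [0.412 0.039 0.01 ] [0.493 0.112 0.019]
top dish 0.29 [396. 240.] 1732 [0.578 0.13  0.103] [0.535 0.078 0.084] [0.619 0.188 0.175]
```

```bash
python3 - <<'E'
from h import *
def rect(P,l):
    (c,s,a)=cv2.minAreaRect((P[:,:2]*1000).astype(np.float32));print(l,len(P),np.round(c,1),np.round(s,1),round(a,2))
for n in("scene","top"):
    W=np.load(n+".npz")["W"];pm=np.load(f"m_{n}_panel.npy");bm=np.load(f"m_{n}_bin.npy");tm=np.load(f"m_{n}_tray.npy")
    k=np.ones((3,3),np.uint8)
    P=W[cv2.erode(pm.astype(np.uint8),k)>0];P=P[(P[:,2]>.295)&(P[:,2]<.312)];rect(P,n+" ledge")
    F=W[pm&~bm];F=F[(F[:,2]>.05)&(F[:,2]<.285)]
    # ransac vertical plane, normal ~ angle
    best=(0,)
    for a in np.radians(np.arange(-60,61,.5)):
        s=F[:,0]*np.cos(a)+F[:,1]*np.sin(a)
        h,e=np.histogram(s,bins=np.arange(s.min(),s.max()+.006,.003))
        if h.max()>best[0]: best=(h.max(),a,e[h.argmax()]+.0015)
    _,a,s0=best
    s=F[:,0]*np.cos(a)+F[:,1]*np.sin(a);I=F[abs(s-s0)<.005]
    t=-I[:,0]*np.sin(a)+I[:,1]*np.cos(a)
    print(n,"face",best[0],np.degrees(a),s0,np.percentile(t,[0.5,1,50,99,99.5]).round(4))
    B=W[bm];R=B[(B[:,2]>.123)&(B[:,2]<.137)];rect(R,n+" rim")
    T=W[tm];T=T[(T[:,2]>.022)&(T[:,2]<.034)];rect(T,n+" tray")
    # bin in panel-ish frame
    b=np.c_[B[:,0]*np.cos(a)+B[:,1]*np.sin(a)-s0,-B[:,0]*np.sin(a)+B[:,1]*np.cos(a),B[:,2]]
    f=(b[:,2]>.14)&(b[:,2]<.18)&(b[:,0]<-.02);print("blade",f.sum(),np.percentile(b[f],[5,50,95],0).round(4).tolist())
    print("bin ext",np.percentile(b,[1,99],0).round(4).tolist())
p=np.load("scene.npz")["p"];cv2.imwrite("pics/crop1.png",cv2.resize(p[160:340,300:480],None,fx=3.3,fy=3.3,interpolation=cv2.INTER_CUBIC))
E
```

```text
scene ledge 3793 [587.5 132.4] [ 54.1 177.8] 23.85
scene face 4431 24.000000000000004 0.608989515759194 [-0.207  -0.2064 -0.1284 -0.0295 -0.0289]
scene rim 611 [577.4 128. ] [ 55.9 110. ] 23.54
scene tray 835 [577.9 389.3] [156.3 205.5] 23.77
blade 223 [[-0.0528, -0.1239, 0.1444], [-0.0463, -0.1189, 0.1694], [-0.0265, -0.1128, 0.1732]]
bin ext [[-0.0572, -0.1725, 0.083], [-0.0007, -0.064, 0.194]]
top ledge 3574 [588.3 138.3] [ 52.8 179.2] 24.2
top face 368 21.5 0.6127662724229277 [-0.1405 -0.1386 -0.0061  0.0035  0.0036]
top rim 284 [577.2 132.7] [ 52.7 110.6] 24.64
top tray 1071 [579.2 394.4] [155.4 204.5] 23.6
blade 179 [[-0.0487, -0.0934, 0.1469], [-0.0364, -0.086, 0.172], [-0.0218, -0.0822, 0.1774]]
bin ext [[-0.0553, -0.1417, 0.0836], [0.0014, -0.0324, 0.1774]]
```

View pics/crop1.png

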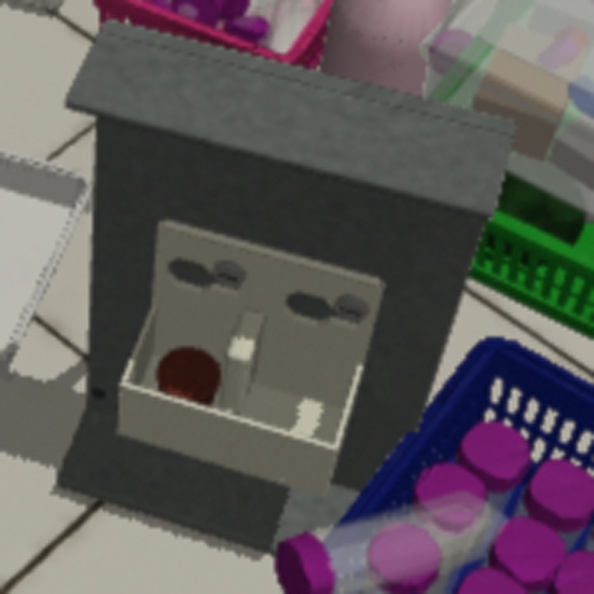

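The crop confirms the two-compartment bin with the red-brown stopper on the left, the blade in the middle at crop (240,370) and the wide holes to the left of the screw heads. Next I check reachability, then go to the standoff.

```bash
cat >> h.py <<'E'
a=np.radians(24.0);px=np.array([np.cos(a),np.sin(a),0]);py=np.array([-np.sin(a),np.cos(a),0]);pz=np.array([0,0,1.])
th=np.radians(35);tz=-np.cos(th)*pz+np.sin(th)*px;ty=py;tx=np.cross(ty,tz)
Rt=np.c_[tx,ty,tz];Q=quat(Rt)
def tcp(g): return np.asarray(g)-ctrl.pinch_z*tz   # grasp point -> TCP
hang=np.array([.578,.1300,.085])                    # bin origin while hanging
grip=hang-.009*px+.072*pz
tray=np.array([.5785,.392,0])
E
python3 - <<'E'
from h import *
G=grip
L={"pre":G-.12*tz,"grip":G,"lift":G+.015*pz,"slide":G+.015*pz-.02*py,"off":G+.015*pz-.02*py-.06*px,
"over":tray-.009*px+(.072+.06)*pz,"place":tray-.009*px+.074*pz}
for k,g in L.items():
    q=ctrl.ik(tcp(g),Q);print(k,tcp(g).round(3),None if q is None else np.round(q,2))
ctrl.movep(tcp(L["pre"]),Q)
s=get_state();p,d=vision.grab_frame("wrist");cv2.imwrite("pics/wrist1.png",p)
print(s["time"],s["tcp_pos"],s["contact_force"])
i=vision.camera_info("wrist");H=i["hand_eye"]
w=s["eef_rot"];R=Ro.from_quat([w[1],w[2],w[3],w[0]]).as_matrix()
C=cloud(d,i["mtx"])@H[:3,:3].T+H[:3,3];W=C@R.T+s["tcp_pos"]
np.savez("wrist1.npz",p=p,d=d,W=W)
m=models.masks_of("wrist","bin");print([(round(k["p"],2),k["point"]) for k in m])
if m:
    mm=m[0]["mask"]&(d>0);B=W[mm]-hang;b=np.c_[B@px,B@py,B[:,2]]
    print("bin",np.percentile(b,[.5,2,50,98,99.5],0).round(4).tolist())
    f=(b[:,2]>.055)&(b[:,2]<.1)&(b[:,0]<.01)&(b[:,0]>-.04)&(abs(b[:,1])<.025);print("blade",f.sum(),np.percentile(b[f],[2,50,98],0).round(4).tolist())
    f=(b[:,2]>.075)&(b[:,0]>.012);x=b[f];print("plate",np.polyfit(x[:,1],x[:,0],1),np.median(x[:,0]),np.percentile(x[:,1],[1,99]),np.percentile(x[:,2],99))
E
```

```text
pre [0.517 0.103 0.24 ] [-0.82  0.05  0.75  2.27 -0.73  0.34  2.55]
grip [0.58  0.131 0.142] [ 0.45  0.39 -0.83  2.29  1.75  0.19  0.04]
lift [0.58  0.131 0.157] [ 0.59  0.41 -1.03  2.26  1.5   0.27  0.29]
slide [0.588 0.112 0.157] [ 0.63  0.42 -1.03  2.25  1.45  0.26  0.39]
off [0.533 0.088 0.157] [ 0.85  0.4  -1.22  2.37  1.58  0.26  0.27]
over [0.58  0.393 0.117] [-0.7   0.47 -0.04  2.08  1.53  0.2  -0.21]
place [0.58  0.393 0.059] [-0.01  0.89 -1.23  2.12  1.79  1.02 -0.26]
3.2 [0.51678189 0.10343075 0.24004076] [ 0.30332806 -0.46497044 -0.08080543]
[(0.93, [323.4, 215.5])]
bin [[-0.0271, -0.0538, -0.0009], [-0.0268, -0.0518, 0.0016], [0.025, -0.0002, 0.0431], [0.028, 0.0546, 0.1093], [0.0304, 0.0562, 0.1102]]
blade 689 [[-0.0231, -0.0044, 0.0566], [-0.0213, 0.0015, 0.0834], [0.0034, 0.0074, 0.0895]]
plate [-0.00376929  0.02569681] 0.025591599924108723 [-0.05300194  0.05600055] 0.11043757961523003
```

View pics/wrist1.png

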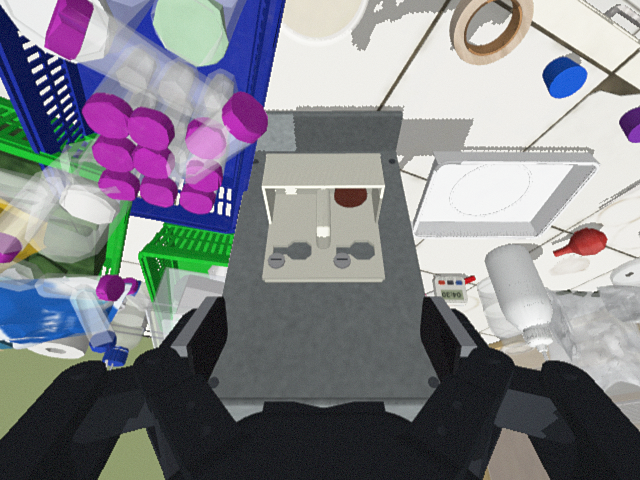

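The wrist view shows the bin centred and square in view: blade top (323,232), stopper (350,197), screw heads (277,260) and (342,260). The offset is about +1.5 mm in y and +1 mm in x. Next I check arm configurations along the path.

```bash
sed -i 's/^hang=.*/hang=np.array([.578,.1300,.085])+.001*px+.0015*py/' h.py
cat >> h.py <<'E'
S1=grip+.015*pz; S2=S1-.02*py; S3=S2-.07*px
T=tray-.009*px
KEY={"pre":grip-.12*tz,"grip":grip,"lift":S1,"slide":S2,"off":S3,"up":S3+.0*pz,"mid":(S3+T)/2*[1,1,0]+[0,0,.18],"over":T+.14*pz,"place":T+.074*pz}
E
python3 - <<'E'
from h import *
print(np.round(get_state()["qpos"],2),get_state()["time"])
for dt in(35,30,40):
    th=np.radians(dt);z=-np.cos(th)*pz+np.sin(th)*px;Qd=quat(np.c_[np.cross(py,z),py,z])
    for k,g in KEY.items():
        q=ctrl.ik(g-ctrl.pinch_z*z,Qd);print(dt,k,None if q is None else np.round(q,2))
E
```

```text
[-0.82  0.05  0.75  2.27 -0.73  0.34  2.55] 3.3
35 pre [-0.82  0.05  0.75  2.27 -0.73  0.33  2.54]
35 grip [ 0.67  0.53 -1.22  2.28  1.62  0.45  0.18]
35 lift [ 0.58  0.41 -1.03  2.26  1.51  0.28  0.28]
35 slide [ 0.63  0.42 -1.03  2.25  1.45  0.26  0.39]
35 off [ 0.86  0.38 -1.22  2.39  1.61  0.24  0.24]
35 up [ 0.86  0.38 -1.22  2.39  1.61  0.24  0.24]
35 mid [ 0.03  0.3  -0.63  2.25  1.49  0.24  0.05]
35 over [-0.7   0.46 -0.04  2.07  1.42  0.2  -0.1 ]
35 place [-0.01  0.89 -1.23  2.12  1.79  1.02 -0.26]
30 pre [-0.86  0.08  0.78  2.19 -0.51  0.45  2.3 ]
30 grip [-0.31  0.31  0.16  2.21 -0.98  0.21  2.75]
30 lift [-0.61  0.32  0.55  2.19 -1.12  0.35  2.88]
30 slide [-0.41  0.31  0.36  2.17 -1.01  0.31  2.81]
30 off [-0.21  0.2   0.16  2.31 -1.02  0.24  2.88]
30 up [-0.21  0.2   0.16  2.31 -1.02  0.24  2.88]
30 mid [-0.97  0.33  0.67  2.18 -0.93  0.28  2.46]
30 over [-1.26  0.61  0.85  1.99 -1.13  0.38  2.37]
30 place [-1.07  0.63  0.55  2.05 -1.5   0.18  2.74]
40 pre [ 0.7   0.05 -0.83  2.34 -1.02  0.19  2.84]
40 grip [ 0.68  0.55 -1.22  2.37  2.    0.47 -0.18]
40 lift [ 0.7   0.5  -1.22  2.34  1.93  0.42 -0.12]
40 slide [ 0.75  0.51 -1.22  2.33  1.92  0.39 -0.05]
40 off [ 0.88  0.4  -1.22  2.47  2.26  0.28 -0.39]
40 up [ 0.88  0.4  -1.22  2.47  2.26  0.28 -0.39]
40 mid [ 0.39  0.48 -1.22  2.34  1.82  0.59 -0.26]
40 over [ 0.01  0.75 -1.23  2.14  1.78  0.97 -0.3 ]
40 place [-0.03  0.91 -1.23  2.2   1.95  1.1  -0.41]
```

```bash
python3 - <<'E'
from h import *
def st(l): s=get_state();print(l,round(s["time"],2),s["tcp_pos"].round(3),s["qpos"].round(2),s["contact_force"].round(1))
ctrl.set_joints([-1.179,0.507,-0.238,1.5,0.126,1.149,-0.155]);st("start")
ctrl.movep(tcp(KEY["mid"]),Q);st("mid")
print(ctrl.ik(tcp(KEY["off"]),Q).round(2), tcp(KEY["off"]).round(3))
ctrl.movep(tcp(KEY["off"]+.02*py),Q);st("off")
for k in KEY:
    q=ctrl.ik(tcp(KEY[k]),Q);print(k,None if q is None else q.round(2))
E
```

```text
start 5.6 [0.177 0.599 0.192] [-1.18  0.51 -0.24  1.5   0.13  1.15 -0.15] [-0.1  1.  -0.3]
mid 7.45 [0.552 0.24  0.165] [ 0.03  0.3  -0.63  2.25  1.49  0.24  0.05] [ 0.5  0.  -0.2]
[ 0.86  0.38 -1.22  2.39  1.61  0.24  0.24] [0.524 0.086 0.157]
off 8.43 [0.516 0.105 0.157] [ 0.81  0.36 -1.22  2.4   1.66  0.26  0.13] [ 0.1 -0.1 -0.3]
pre [ 0.99  0.1  -1.19  2.25 -0.18  0.26  1.97]
grip [ 0.63  0.5  -1.15  2.28  1.64  0.39  0.16]
lift [ 0.62  0.44 -1.1   2.26  1.51  0.32  0.28]
slide [ 0.65  0.44 -1.07  2.25  1.46  0.29  0.38]
off [ 0.85  0.37 -1.2   2.39  1.61  0.23  0.23]
up [ 0.85  0.37 -1.2   2.39  1.61  0.23  0.23]
mid [ 0.39  0.46 -1.21  2.25  1.52  0.55  0.04]
over [ 0.01  0.73 -1.21  2.06  1.6   0.91 -0.12]
place [-0.08  0.78 -1.05  2.12  1.8   0.86 -0.32]
```

```bash
cat >> h.py <<'E'
def st(l): s=get_state();print(l,round(s["time"],2),s["tcp_pos"].round(4),"F",s["contact_force"].round(1),"w",round(s["width"],4),"g",round(s["gripper_force"],1))
def look(name,l,ref):
    s=get_state();p,d=vision.grab_frame("wrist");cv2.imwrite(f"pics/{l}.png",p)
    i=vision.camera_info("wrist");H=i["hand_eye"];w=s["eef_rot"];R=Ro.from_quat([w[1],w[2],w[3],w[0]]).as_matrix()
    W=(cloud(d,i["mtx"])@H[:3,:3].T+H[:3,3])@R.T+s["tcp_pos"]
    m=models.masks_of("wrist",name)
    if not m: return print("no",name)
    B=W[m[0]["mask"]&(d>0)]-ref;b=np.c_[B@px,B@py,B[:,2]]
    print(l,round(m[0]["p"],2),np.percentile(b,[1,50,99],0).round(4).tolist());return b
E
python3 - <<'E'
from h import *
ctrl.movel(tcp(S1),max_speed=.08);st("above")
ctrl.movel(tcp(grip),max_speed=.06);st("at")
ctrl.close_gripper(60);st("closed")
look("bin","grasped",hang)
E
```

```text
above 9.45 [0.5794 0.1322 0.1564] F [0.2 0.9 1.1] w 0.0851 g 0.0
at 9.85 [0.5795 0.1324 0.1416] F [ 0.1 -1.1 -0.6] w 0.0856 g 0.0
closed 10.75 [0.5806 0.1311 0.1423] F [-7.4 -7.6 13.6] w 0.0 g 8.3
grasped 0.58 [[-0.028, -0.0523, -0.0002], [-0.0147, -0.0006, 0.0352], [0.0263, 0.0553, 0.0886]]
```

View pics/grasped.png

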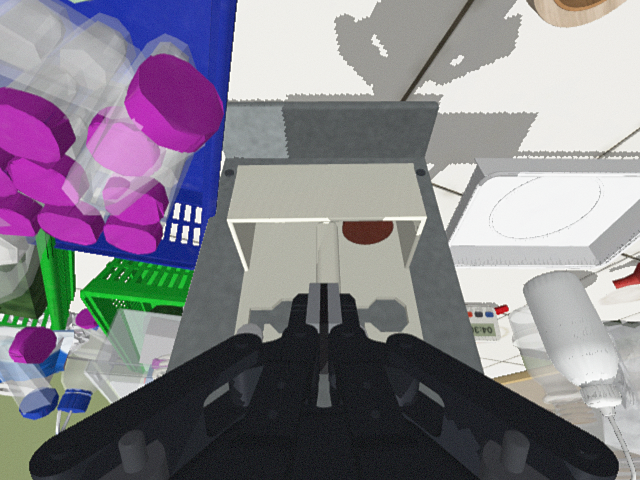

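Fingers sit at (325,300) around the blade line, but the width reads 0. I zoom in on that.

```bash
python3 - <<'E'
from h import *
p=cv2.imread("pics/grasped.png");cv2.imwrite("pics/crop2.png",cv2.resize(p[200:420,215:435],None,fx=2.7,fy=2.7,interpolation=cv2.INTER_CUBIC))
s=get_state();print(s["width"],s["gripper_force"],s["time"],s["contact_force"],s["wrist_torque"])
E
```

```text
-0.0001385714872420852 8.2758928835392 10.85 [-7.16501414 -7.01830733 13.75753544] [-0.91311631  0.2872883  -0.43302753]
```

View pics/crop2.png

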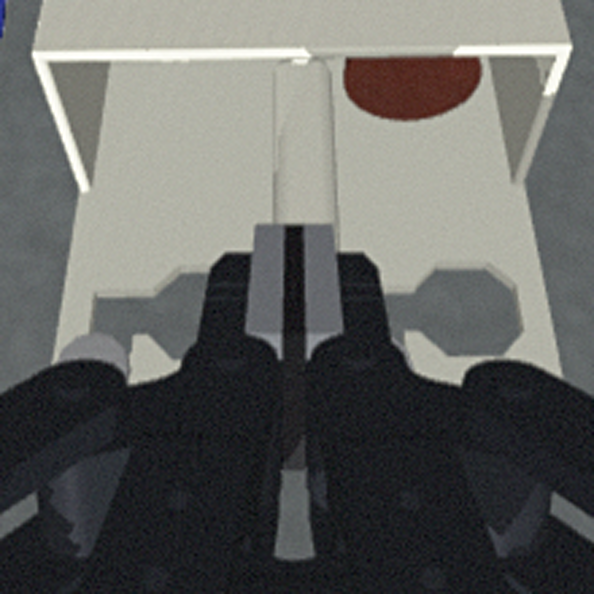

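```bash
python3 - <<'E'
from h import *
def prof(W,rows,cols,l):
    for c in cols:
        print(l,c,[(r,*(1000*np.array([(W[r,c]-hang)@px,(W[r,c]-hang)@py,(W[r,c]-hang)[2]])).round(0).astype(int)) for r in rows])
W=np.load("wrist1.npz")["W"]; prof(W,range(186,260,5),(323,),"before")
s=get_state();p,d=vision.grab_frame("wrist")
i=vision.camera_info("wrist");H=i["hand_eye"];w=s["eef_rot"];R=Ro.from_quat([w[1],w[2],w[3],w[0]]).as_matrix()
W=(cloud(d,i["mtx"])@H[:3,:3].T+H[:3,3])@R.T+s["tcp_pos"]
print(w,Q)
prof(W,range(215,350,6),(314,324,334),"now")
p,d=vision.grab_frame("scene");cv2.imwrite("pics/crop3.png",cv2.resize(p[160:340,300:480],None,fx=3.3,fy=3.3,interpolation=cv2.INTER_CUBIC))
E
```

```text
before 323 [(186, np.int64(-26), np.int64(0), np.int64(44)), (191, np.int64(-24), np.int64(0), np.int64(48)), (196, np.int64(-23), np.int64(0), np.int64(53)), (201, np.int64(-23), np.int64(0), np.int64(59)), (206, np.int64(-23), np.int64(0), np.int64(65)), (211, np.int64(-23), np.int64(0), np.int64(70)), (216, np.int64(-23), np.int64(0), np.int64(76)), (221, np.int64(-24), np.int64(0), np.int64(82)), (226, np.int64(-23), np.int64(0), np.int64(86)), (231, np.int64(-20), np.int64(0), np.int64(89)), (236, np.int64(-12), np.int64(0), np.int64(89)), (241, np.int64(-6), np.int64(0), np.int64(89)), (246, np.int64(2), np.int64(0), np.int64(89)), (251, np.int64(25), np.int64(0), np.int64(78)), (256, np.int64(26), np.int64(0), np.int64(84))]
[ 0.29486445 -0.19768041  0.9328767   0.06097922] [np.float64(0.2941346563118455), np.float64(-0.1982889037916216), np.float64(0.9328759471535393), np.float64(0.06252025121363955)]
now 314 [(215, np.int64(-27), np.int64(-6), np.int64(41)), (221, np.int64(25), np.int64(-8), np.int64(2)), (227, np.int64(25), np.int64(-7), np.int64(7)), (233, np.int64(26), np
[... 2563 characters left out ...]
69)), (269, np.int64(-23), np.int64(5), np.int64(73)), (275, np.int64(-23), np.int64(5), np.int64(77)), (281, np.int64(-23), np.int64(5), np.int64(80)), (287, np.int64(-36), np.int64(4), np.int64(91)), (293, np.int64(-38), np.int64(4), np.int64(95)), (299, np.int64(-43), np.int64(4), np.int64(100)), (305, np.int64(-45), np.int64(4), np.int64(103)), (311, np.int64(-46), np.int64(4), np.int64(107)), (317, np.int64(-50), np.int64(4), np.int64(110)), (323, np.int64(-51), np.int64(4), np.int64(113)), (329, np.int64(-56), np.int64(3), np.int64(117)), (335, np.int64(-58), np.int64(3), np.int64(120)), (341, np.int64(-59), np.int64(3), np.int64(123)), (347, np.int64(-60), np.int64(3), np.int64(125))]
```

View pics/crop3.png

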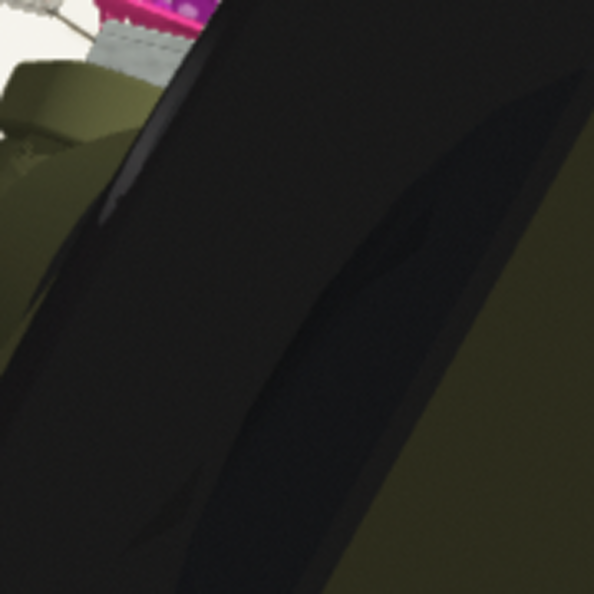

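The scene camera is blocked by the arm. The wrist depth puts the shut fingertips about 45 mm short of the stated TCP, at the blade's top edge, so they closed on nothing. I'll back off and measure the fingers in the tool frame.

```bash
python3 - <<'E'
from h import *
def fing(l):
    p,d=vision.grab_frame("wrist");i=vision.camera_info("wrist");H=i["hand_eye"]
    C=cloud(d,i["mtx"])@H[:3,:3].T+H[:3,3];m=(d>.02)&(d<.2)
    X=C[m]*1000
    for lo in range(-60,60,10):
        k=(X[:,1]>=lo)&(X[:,1]<lo+10)
        k&=(X[:,2]<10)
        if k.sum()>20: print(l,lo,k.sum(),"z99 max",np.percentile(X[k,2],[50,99,99.9]).round(0),"x at tip",np.median(X[k][X[k,2]>np.percentile(X[k,2],97),0]).round(0))
    np.savez(f"f_{l}.npz",p=p,C=C,d=d)
ctrl.ungrasp();st("open")
b=look("bin","opened",hang)
ctrl.movel(tcp(S1-.07*px),max_speed=.12);st("back")
fing("open");ctrl.close_gripper(60);st("closed");fing("closed");ctrl.ungrasp();st("open")
b=look("bin","back2",hang)
E
```

```text
open 11.73 [0.5798 0.1326 0.1416] F [ 0.   0.8 -0.2] w 0.0855 g 0.0
opened 0.79 [[-0.028, -0.0522, 0.0], [0.0236, 0.0005, 0.0437], [0.0274, 0.0558, 0.1099]]
back 12.58 [0.5165 0.1038 0.157 ] F [ 1.1 -1.  -0.1] w 0.0854 g 0.0
open -60 6780 z99 max [-106.    8.   10.] x at tip 49.0
open -50 5270 z99 max [-84.   9.  10.] x at tip 37.0
open -40 2561 z99 max [-119.    7.   10.] x at tip 135.0
open -30 4233 z99 max [-126.    9.   10.] x at tip 124.0
open -20 3712 z99 max [-132. -112. -112.] x at tip 10.0
open -10 3608 z99 max [-125. -112. -111.] x at tip 10.0
open 0 3458 z99 max [-126. -113. -112.] x at tip 10.0
open 10 3869 z99 max [-130. -112. -111.] x at tip 10.0
open 20 3499 z99 max [-129. -116. -114.] x at tip 17.0
open 30 2751 z99 max [-120. -104. -103.] x at tip 13.0
open 40 4730 z99 max [-87. -54. -52.] x at tip 2.0
open 50 3335 z99 max [-105.  -62.  -57.] x at tip 7.0
closed 13.4 [0.5159 0.104  0.1567] F [0.2 0.1 0.1] w 0.0001 g 0.0
closed -60 4103 z99 max [-124.    9.   10.] x at tip 50.0
closed -50 5658 z99 max [-122.    8.   10.] x at tip 36.0
closed -40 6671 z99 max [-111.    4.    9.] x at tip 134.0
closed -30 4926 z99 max [-97.   9.  10.] x at tip 123.0
closed -20 4942 z99 max [-123.  -55.  -48.] x at tip 7.0
closed -10 7525 z99 max [-118.  -47.  -44.] x at tip 11.0
closed 0 7240 z99 max [-117.  -47.  -44.] x at tip 11.0
closed 10 6019 z99 max [-124.  -52.  -46.] x at tip 7.0
closed 20 3841 z99 max [-98. -84. -82.] x at tip 12.0
closed 30 5712 z99 max [-109.  -89.  -86.] x at tip 12.0
closed 40 5792 z99 max [-120. -101.  -98.] x at tip 12.0
closed 50 3575 z99 max [-128. -112. -110.] x at tip 12.0
open 14.23 [0.5159 0.104  0.1567] F [1.1 0.1 0.7] w 0.085 g 0.0
back2 0.75 [[-0.0282, -0.052, -0.0], [0.0235, 0.0008, 0.0435], [0.0265, 0.0558, 0.1099]]
```

The gripper as a whole, fingertips and body, sits about 43 mm behind the reported TCP. The bin hasn't moved. I correct the grasp offset and retry.

```bash
sed -i 's/return np.asarray(g)-ctrl.pinch_z\*tz.*/return np.asarray(g)+.062*tz/' h.py
python3 - <<'E'
from h import *
for k in KEY:
    q=ctrl.ik(tcp(KEY[k]),Q);print(k,None if q is None else q.round(2))
try:
    ctrl.movel(tcp(S1-.07*px),max_speed=.12);st("front")
    ctrl.movel(tcp(S1),max_speed=.08);st("above")
    ctrl.movel(tcp(grip),max_speed=.06);st("at")
    ctrl.close_gripper(60);st("closed")
except ctrl.Unreachable as e: print("UNR",e)
b=look("bin","grasp2",hang)
for k in KEY:
    q=ctrl.ik(tcp(KEY[k]),Q);print(k,None if q is None else q.round(2))
E
```

```text
pre [ 0.89  0.31 -1.31  2.27  0.99  0.28  0.79]
grip [ 0.57  0.63 -1.15  2.27  1.8   0.51  0.03]
lift [ 0.58  0.59 -1.15  2.25  1.72  0.48  0.11]
slide [ 0.62  0.59 -1.13  2.24  1.7   0.44  0.17]
off [ 0.74  0.51 -1.19  2.39  1.87  0.39 -0.01]
up [ 0.74  0.51 -1.19  2.39  1.87  0.39 -0.01]
mid [ 0.34  0.61 -1.23  2.24  1.67  0.68 -0.07]
over [-0.04  0.78 -1.12  2.03  1.69  0.88 -0.16]
place [-0.11  0.86 -1.    2.08  1.87  0.87 -0.34]
front 14.84 [0.538  0.1147 0.121 ] F [0.1 0.1 0.4] w 0.0853 g 0.0
above 15.87 [0.6021 0.1424 0.121 ] F [ 0.6  0.2 -0.7] w 0.0852 g 0.0
at 16.27 [0.6022 0.1426 0.106 ] F [0.5 0.2 0.4] w 0.0855 g 0.0
closed 16.93 [0.6026 0.1425 0.1064] F [-2.4 -1.8  4.2] w 0.0114 g 58.4
grasp2 0.64 [[-0.0281, -0.0526, -0.0002], [-0.0257, -0.0001, 0.0337], [0.0259, 0.0548, 0.0912]]
pre [ 0.86  0.28 -1.25  2.27  0.91  0.24  0.87]
grip [ 0.56  0.62 -1.13  2.27  1.81  0.49  0.02]
lift [ 0.57  0.57 -1.12  2.25  1.73  0.45  0.09]
slide [ 0.6   0.57 -1.1   2.24  1.71  0.41  0.16]
off [ 0.75  0.52 -1.2   2.39  1.86  0.4  -0.01]
up [ 0.75  0.52 -1.2   2.39  1.86  0.4  -0.01]
mid [ 0.32  0.58 -1.17  2.24  1.67  0.63 -0.08]
over [-0.03  0.79 -1.14  2.03  1.69  0.9  -0.16]
place [-0.06  0.92 -1.1   2.08  1.87  0.96 -0.3 ]
```

```bash
python3 - <<'E'
from h import *
p0=get_state()["tcp_pos"]
ctrl.movel(p0+.015*pz,max_speed=.03);st("lift")
b=look("bin","lifted",hang)
ctrl.movel(p0+.015*pz-.01*py,max_speed=.03);st("half")
s=get_state()
if abs(s["contact_force"]).max()<20:
    ctrl.movel(p0+.015*pz-.020*py,max_speed=.03);st("slid")
ctrl.pause(.2);st("rest");print((get_state()["tcp_pos"]-p0)@np.c_[px,py,pz])
b=look("bin","slid",hang)
E
```

```text
lift 17.68 [0.6026 0.1424 0.1214] F [ 0.7 -0.1 -0.8] w 0.0112 g 58.5
lifted 0.63 [[-0.0282, -0.0528, 0.0149], [-0.0257, -0.0002, 0.0489], [0.0258, 0.0545, 0.1065]]
half 18.26 [0.6068 0.1331 0.1213] F [ 0.  -0.  -1.7] w 0.011 g 58.4
slid 18.74 [0.6108 0.124  0.1213] F [-0.3 -0.2 -1.8] w 0.0113 g 58.4
rest 18.94 [0.6106 0.1245 0.1214] F [ 0.5  0.2 -2.3] w 0.011 g 58.4
[ 1.92421593e-05 -1.97685355e-02  1.50429253e-02]
slid 0.73 [[-0.0281, -0.0723, 0.015], [-0.0256, -0.0198, 0.0489], [0.0259, 0.0348, 0.1066]]
```

View pics/slid.png

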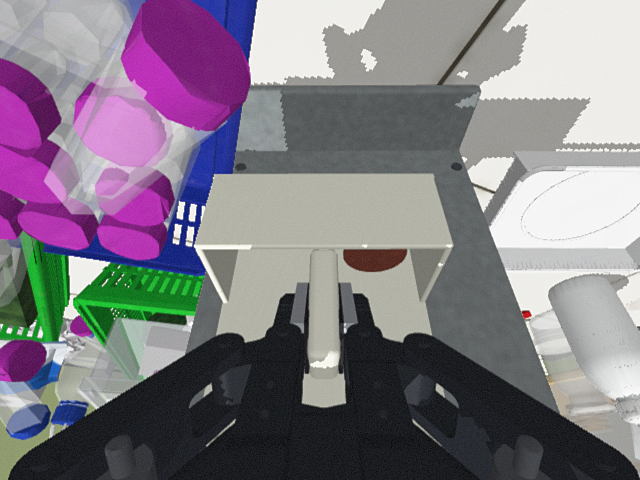

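The blade (323,320) is firmly between the fingers, the bin has moved 15 mm up and 20 mm right, and the stopper (375,258) is inside. Now I pull it off and carry it.

```bash
python3 - <<'E'
from h import *
p0=get_state()["tcp_pos"]
ctrl.movel(p0-.03*px,max_speed=.06);st("off1")
if abs(get_state()["contact_force"]).max()<20:
    ctrl.movel(p0-.09*px,max_speed=.1);st("off2")
b=look("bin","free",hang-.02*py-.09*px+.015*pz)
d=(tcp(T)-get_state()["tcp_pos"]);
A=get_state()["tcp_pos"]+(d@py)*py
B=tcp(T+.102*pz)
for x in(A,B,tcp(T+.074*pz)):
    q=ctrl.ik(x,Q);print(x.round(3),None if q is None else q.round(2))
E
```

```text
off1 19.69 [0.5835 0.1119 0.1215] F [-0.2  0.2 -1.2] w 0.0113 g 58.4
off2 20.44 [0.5292 0.0879 0.1217] F [ 0.  -0.2 -1. ] w 0.0112 g 58.4
free 0.88 [[-0.0274, -0.0528, 0.0001], [-0.0255, 0.0016, 0.0353], [0.0266, 0.0548, 0.0922]]
[0.425 0.323 0.122] [ 0.    0.56 -1.34  2.44  1.64  0.93 -0.54]
[0.603 0.403 0.051] [-0.02  0.91 -1.2   2.06  1.8   1.   -0.22]
[0.603 0.403 0.023] [-0.03  0.98 -1.2   2.08  1.87  1.05 -0.26]
```

```bash
python3 - <<'E'
from h import *
d=tcp(T)-get_state()["tcp_pos"]
ctrl.movel(get_state()["tcp_pos"]+(d@py)*py,max_speed=.15);st("left")
ctrl.movel(tcp(T+.135*pz),max_speed=.12);st("over")
look("tray","overtray",tray);look("bin","bin_over",T+.009*px+.063*pz)
E
```

```text
left 22.41 [0.4248 0.3227 0.1216] F [ 0.6 -0.2 -2. ] w 0.0114 g 58.4
over 24.22 [0.6023 0.4028 0.0844] F [-0.7 -0.1 -1.1] w 0.0111 g 58.4
overtray 0.8 [[-0.076, -0.0989, -0.0003], [-0.0325, -0.0008, 0.0017], [0.048, 0.1001, 0.0305]]
bin_over 0.92 [[-0.0284, -0.0525, -0.0003], [-0.0257, 0.0002, 0.0339], [0.0256, 0.0549, 0.0917]]
```

View pics/overtray.png

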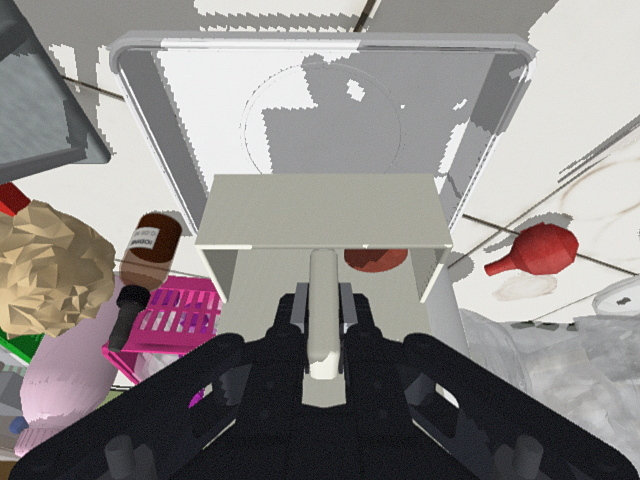

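The bin is level over the centred tray (330,110), and the stopper (375,258) is in it. I lower until contact, release and withdraw.

```bash
python3 - <<'E'
from h import *
ctrl.movel(tcp(T+.078*pz),max_speed=.06);st("near")
z=.078;f0=get_state()["contact_force"][2]
while z>.070:
    z-=.001;ctrl.movel(tcp(T+z*pz),max_speed=.02)
    f=get_state()["contact_force"][2]
    if f-f0>4: break
print("z",z,f-f0);st("down")
ctrl.ungrasp();st("open")
ctrl.movel(tcp(T+z*pz)-.12*tz,max_speed=.1);ctrl.pause(.5);st("away")
look("bin","final",T+.009*px);look("stopper","final_s",T+.009*px)
E
```

```text
near 25.52 [0.6029 0.4031 0.0277] F [-0.4 -0.4 -1.2] w 0.0111 g 58.4
z 0.074 6.545352921675374
down 26.52 [0.6031 0.4029 0.0241] F [-0.7 -1.7  5.3] w 0.011 g 59.6
open 27.23 [0.6027 0.4028 0.0232] F [-0.1  0.4  0.3] w 0.0851 g 0.0
away 29.07 [0.5399 0.3748 0.1214] F [-0.2 -0.2  0.5] w 0.0853 g 0.0
final 0.86 [[-0.0276, -0.0524, 0.0036], [0.0246, -0.0007, 0.0458], [0.0275, 0.0548, 0.112]]
final_s 0.84 [[-0.1344, 0.1035, -0.0002], [-0.1228, 0.1154, 0.027], [-0.1041, 0.134, 0.029]]
```

View pics/final.png

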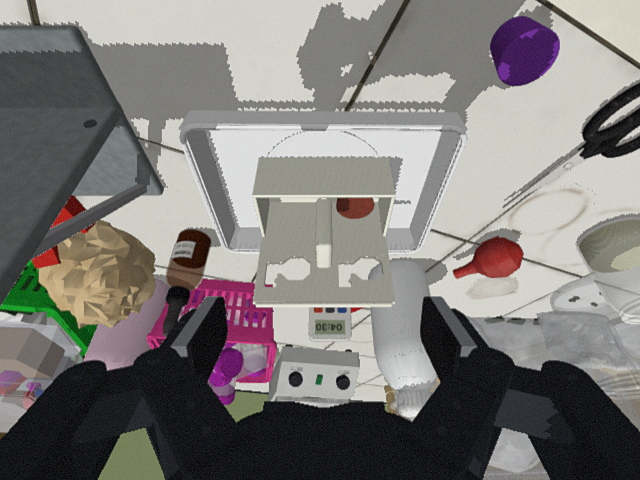

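The bin stands in the tray at (325,230) with the red-brown stopper in it at (355,205). The gripper is clear and the dropper bottle is still upright.

```bash
python3 -c "
from station import ticket
print(ticket.close_job())"
```

```text
the job is handed in; nothing more can be done
None
```

The bin is off the panel and standing in the tray, with the red-brown stopper still in it; the job is handed in at about 29 s, and no verdict came back.

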